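# Set up the tilting inspection stand and its light

### The arm

A 6-joint arm with a two-finger parallel gripper is mounted at the origin on a cart in front of the work surface, level with it; the furniture and walls round the work are solid. World frame = base frame: x ahead of the robot, y to its left, z up, the work surface at z = 0. Lengths are in m, angles in degrees, forces in N, time in s.
With the tool pointing down it reaches from about 0.35 to 0.875 m from the base axis. Payload 4.2 kg.
Tool frame: the origin (TCP) lies midway between the tips of the shut fingers; the grasp point (between the pads) lies 19 mm behind it; z points along the fingers, y is the line along which they close (so a half turn about z gives the same grasp; the last joint's range is limited). The gripper opens to 87 mm and grips with 3 to 60 N. Pads are 19 mm wide; open, the fingers measure 117 mm over their backs; the gripper's body (75 mm by 190 mm) begins 51 mm behind the grasp point.
Start: joints at [-57.949, 22.042, 0.453, 0, -68.411, -14.817], TCP at [0.185, -0.597, 0.223] pointing down, gripper open.
Joint ranges: [-179.83, 179.83], [-69.29, 118.12], [-61.27, 80.66], [-181.25, 117.63], [-171.15, -9.14], [-177.46, 177.46]. Speed limits (degrees/s): [159.86, 159.86, 180, 180, 180, 180].

### API

Orientations are given as a 3x3 rotation matrix whose columns are the frame's x, y, z axes.
In Python, from station import sense, capture, finish_job, silhouettes, landmark_of gives the robot as it stands.
- The arm moves only by the tool step_arm, never from a script. Its arguments are lists of equal length, an entry for each row: "linear": the shift along the tool's x, y, z in mm, a list of three; "delta_rot": the turn, a rotation vector about the tool's x, y, z in rad, a list of three; "grip": the finger opening in mm, from 0 to 87. A call has 1 to 10 rows; each row shifts and turns the commanded pose from where the row before left it, along the tool's axes as they then stand; what a row does not reach is not made up. A row lasts 1/8 s, in which the tool goes at most 62.5 mm and 10.7 degrees, less where a joint would pass 70% of its speed; a pose out of reach is approached as far as the arm can. A call with a gripper value outside its range is refused whole. The fingers move at their own pace and stop on an object; the grip force is fixed at half the most. Time passes only in rows, so rows that do not move let the fingers close. It gives the time, the measured TCP pose, the force, the opening and the grip force at its end, in the units of the state.
- sense(): the state, without advancing time (a new reading comes with each control period).
- capture(name): name is "side" or "top" or "wrist"; returns a dict with "img" (480x640x3 uint8, red, green, blue), "fx", "fy", "cx", "cy" (pixels), "world_to_cam" (4x4, takes a point from world to camera coordinates); the wrist camera has in their place "mount" (4x4, takes a point from camera to tool coordinates, whose origin is the TCP and whose axes are the flange's). Camera axes: x right, y up, looking along -z (the intrinsics and any distortion apply to the point x, -y, -z); pixel columns grow to the right and rows downward; lengths in m; the calibration is good to about 2 mm. A picture is of the moment at which its call begins: read the wrist's pose just before it. There is no depth.
- finish_job(): hands the job in; it is judged then, once.
Trained networks look in the newest picture that a camera, given by its name, has taken for a name from the list of things; names that differ only in an ending like _2 or _b are one class to them, and where a whole thing is asked for, a point or a joint stands for the part that bears it (a point fixed in the world has none). Each returns a list of dicts, best first, with "score" (0 to 1); they miss things now and then, are a little off and sometimes report something else, mostly with a low value. They report only what shows in the picture. A call takes as long as a camera call. They do not tell look-alikes from the thing itself.
- silhouettes(camera, label): "mask" (480x640 bool, what is visible of it) and "point" ([column, row] in pixels, amid what is visible of it).
- landmark_of(camera, label): "point" ([column, row] in pixels: a listed point, or the origin of a listed thing).
The state is a dict: "time_s": time; "joints": joint angles; "joint_velocities": joint speeds; "effort": joint torques, N m; "tcp_pos": TCP position; "ee_rot": TCP orientation; "wrist_force": force on the tool from outside, world axes, zero at the start; "moment": the same for the moment, N m; "gripper_width": opening from 0.0 (shut) to 1.0 (fully open); "gripper_force": force on a finger pad.
Only numpy, scipy, OpenCV 4.12 (cv2) and the standard library are available. Lean on these libraries where they do the work, as an engineer would, in place of code of your own. Each camera call takes 0.05 s, during which the arm holds its last target. There are 200 camera calls.

### The job

Set up the inspection stand on the bench. Move the white carton from its board to a free place on the bench, upright, and stand every bare-metal part that is there (vee block, drilled blocks, pulley) on the board's rubber top while it is still flat; then swing the red-handled prop leg up and over until it locks and the board stands tilted on it with the parts. Turn the black collar on the light controller until its white pointer clicks in at the red mark, and only after all that throw the red isolator handle over to on; leave the orange carton and the screwdriver where they are.

Things in the scene. Friction and masses are not known exactly. Their poses are not given: they have to be found in the camera images.
- vee_block: grey steel vee block, 37 x 45 x 45 mm (x, y, z), about 0.3 kg; origin: centre of the underside, z up. It may be absent, like each of the other metal parts: 2 to 4 are there. They start on the bench at the front: up to three in a row to the left of the stand, one to its right, before the crank. Behind the row stands a fixed blue socket case, 52 mm high, its front face at x = 0.48 m from y = 0.155 to 0.365 m, so a part close to it is best gripped along y
- drilled_block: milled aluminium block with bores in its top, 36 x 50 x 26 mm (x, y, z), 0.13 kg; origin: centre of the underside, z up; may be absent
- drilled_block_2: a second milled aluminium block with bores in its top, 36 x 50 x 26 mm (x, y, z), 0.13 kg; origin: centre of the underside, z up; may be absent
- pulley: turned aluminium pulley standing on a flange, 42 mm in diameter, 26 mm high, 0.06 kg; origin: centre of the underside, z up; may be absent
- orange_carton: small orange carton, 30 x 50 x 22 mm, standing beside the vice, to the right of the light controller; to be left alone; origin: centre of the underside
- screwdriver: yellow slotted screwdriver behind the stand, 197 mm long; leave alone
- white_carton: white carton, 40 x 75 x 55 mm (x, y, z), 0.06 kg, starts on the board; origin: centre of the underside, z up. To be stood upright on the bench; the bench is free in front of the light controller, 40 to 50 mm before its front face
- board_top (a point): centre of the top face of the stand's board, a plate with a black rubber top, 165 mm (x) by 200 mm (y), with a rim 4 mm thick and 9 mm high along all four edges (the inside is 157 x 192 mm); axes: x from the hinge at the front edge to the back edge, y to the left, z square to the plate, upward. The top is 38 mm above the bench when flat; turns with the board. All the parts fit in two rows of two, 70 mm apart along x and 90 mm along y
- board (a joint): tilt of the board about its front edge: 0 flat; it rises at the back only when the leg lifts it, to 0.35 rad at most as the leg passes over-centre and about 0.29 rad standing on the locked leg. It sinks back if the leg is let go too early
- leg (a joint): swing of the prop leg under the board and of the crank that is one piece with it: 0 folded (start), 1.75 at its stop, where it is locked. As it grows the handle goes up and away from the front (from the -x side over the top to the +x side of leg_pivot). A spring and the board's weight push it back to 0 below about 1.25 and on to the stop above that; lifting takes up to about 12 N at the handle when fully loaded
- leg_pivot (a point): point on the leg's axis, in the plane of the handle's middle, 18 mm above the bench, fixed to the stand; axes as the stand: x to the back of the stand, y to the left (along the axis), z up
- leg_handle (a point): middle of the red round handle bar of the crank, on the right-hand side of the stand: 15 mm in diameter, 48 mm long, along the leg's axis (y of leg_pivot), 75 mm from leg_pivot; folded it stands 25 degrees above level towards the front, 50 mm above the bench; at the stop it is 79 mm up, on the far side of the pivot. It can be pinched from above across x of leg_pivot and carried round the arc; it turns between the pads
- collar_mid (a point): point on the axis of the black knurled collar ring of the light controller, at the height to grip, 84 mm above the bench: the ring is 54 mm in diameter and reaches from 66 to 94 mm; below it a fixed flange 72 mm wide has its top at 60 mm and carries the marks; the fixed barrel in the ring stands 8 mm above it. The axis is vertical
- collar (a joint): turn of the collar, anticlockwise seen from above; it clicks into detents at 0, 0.5, 1.0 and 1.5; the white pointer stands at the red mark (the mark faces the front of the controller) at 1.0, at thin white marks elsewhere. Starts at 0 or 0.5 (seldom balanced between). Takes about 0.12 N m to turn past a click; let go, it settles into the nearest detent
- isolator_grip (a point): middle of the red cross bar (16 mm in diameter, 34 mm long, along y of the controller) at the end of the isolator handle, 68 mm from its hinge, whose axis is level, 50 mm above the bench
- isolator (a joint): swing of the isolator handle: 0 off, leaning 0.6 rad to the front of the controller (its -x); 1.2 on, leaning 0.6 rad to its back (+x), towards the collar; an over-centre spring (about 2 N at the bar) snaps it to either end from the middle, 0.6. It can be pushed over with closed fingers
- light_box: the grey light controller, fixed, 190 x 90 x 40 mm; origin: centre of its underside; x from its front, where the isolator is (hinge at x = -55 mm), to its back, where the collar is (axis at x = +55 mm); y to its left
Not all that is in view belongs to the job. Leave any purple look-alike of the pulley alone.

How it is judged:
By the outcome, as a careful person would: the job done as asked, in the order asked, and still so for the second after the job is handed in, with the robot touching nothing.
Of vee_block, drilled_block, pulley, drilled_block_2 only 2 to 4 are there at a start; the rules pass over those that are not, and their reading is None.
At some moment in a run one of drilled_block, pulley, drilled_block_2 may be knocked a few centimetres aside while the robot is not near it.
Once in a run the grip may slacken for a moment while it holds something.
It also fails if it takes over 210 s, if anything falls off the work surface, if the arm or the gripper's body presses on something with over 40 N, if the wrist force passes 120 N, or if a joint passes its speed limit or range.

## Working session

There is one attempt and no reset: what is moved stays moved. The work goes in short steps, Python scripts to look and compute and a tool call to move; the robot and the scene stay as the last step left them, time stands still between calls to the robot, and variables do not carry over. Pictures are saved under pics/ and viewed, at most 14 in all, crops included, and the job is handed in when it is done.

Besides the shell and the picture viewer there is one more tool, called as name(argument=value, ...), one argument or row to a line, values as JSON. step_arm: Moves the arm, as the interface text tells. Its arguments: {"type":"object","properties":{"linear":{"type":"array"},"delta_rot":{"type":"array"},"grip":{"type":"array"}},"required":["linear","delta_rot","grip"]}

```bash
mkdir -p pics; ls; cat > h.py <<'E'
import numpy as np, cv2
from station import sense, capture, finish_job, silhouettes, landmark_of
def cap(n):
    s=sense(); c=capture(n); c['s']=s
    if n=='wrist':
        T=np.eye(4);T[:3,:3]=s['ee_rot'];T[:3,3]=s['tcp_pos']; c['c2w']=T@np.array(c['mount'])
    else: c['c2w']=np.linalg.inv(np.array(c['world_to_cam']))
    return c
def save(c,f): cv2.imwrite('pics/'+f,c['img'][:,:,::-1])
def ray(c,p):
    d=c['c2w'][:3,:3]@np.array([(p[0]-c['cx'])/c['fx'],-(p[1]-c['cy'])/c['fy'],-1]); return c['c2w'][:3,3],d
def at(c,p,z):
    o,d=ray(c,p); return o+d*(z-o[2])/d[2]
def proj(c,P):
    q=np.linalg.inv(c['c2w'])@np.append(P,1); return np.array([c['cx']+c['fx']*q[0]/-q[2],c['cy']+c['fy']*-q[1]/-q[2]])
def tri(c1,p1,c2,p2):
    o1,d1=ray(c1,p1);o2,d2=ray(c2,p2);d1/=np.linalg.norm(d1);d2/=np.linalg.norm(d2)
    t=np.linalg.lstsq(np.stack([d1,-d2],1),o2-o1,rcond=None)[0]
    a=o1+d1*t[0];b=o2+d2*t[1]; return (a+b)/2,np.linalg.norm(a-b)
E
python3 - <<'E'
from h import *
np.set_printoptions(precision=3,suppress=True)
s=sense(); print({k:np.round(v,3).tolist() for k,v in s.items()})
C={}
for n in('top','side'):
    c=cap(n); save(c,n+'0.png'); C[n]=c
    print(n,{k:v for k,v in c.items() if k not in('img','s','c2w','world_to_cam')},c['c2w'][:3,3])
    for l,z in (('vee_block',0),('drilled_block',0),('pulley',0),('white_carton',.038),('orange_carton',0),('board_top',.038),('leg_pivot',.018),('leg_handle',.05),('collar_mid',.084),('isolator_grip',.106),('light_box',0)):
        r=landmark_of(n,l)
        for d in r[:4]: print(n,l,round(d['score'],2),np.round(d['point'],1),at(c,d['point'],z))
E
```

```text
pics
{'time_s': 0.0, 'joints': [-57.95, 22.09, 0.378, -0.03, -68.411, -14.816], 'joint_velocities': [0.022, 0.022, -0.049, -0.021, -0.037, -0.08], 'effort': [0.001, -39.067, 18.74, 4.22, 0.011, -0.0], 'tcp_pos': [0.185, -0.596, 0.221], 'ee_rot': [[-0.955, -0.296, -0.001], [-0.296, 0.955, 0.002], [0.0, 0.002, -1.0]], 'wrist_force': [0.543, 0.066, -0.231], 'moment': [-0.05, 0.089, -0.036], 'gripper_force': 0.0, 'gripper_width': 0.999}
top {'fx': 490.80263606497925, 'fy': 490.80263606497925, 'cx': 317.1545957979796, 'cy': 241.87953842367054} [ 0.393 -0.065  1.259]
top vee_block 0.76 [157.3 280.5] [0.416 0.375 0.   ]
top pulley 0.81 [196.8 291.2] [0.391 0.271 0.   ]
top pulley 0.79 [366.2 287.1] [ 0.414 -0.163  0.   ]
top pulley 0.57 [230.3 284.5] [0.411 0.185 0.   ]
top pulley 0.55 [176.9 315.4] [0.328 0.319 0.   ]
top white_carton 0.58 [299.4 234.7] [0.539 0.01  0.038]
top white_carton 0.44 [281.2 180.1] [0.678 0.06  0.038]
top white_carton 0.29 [434.  202.8] [ 0.629 -0.326  0.038]
top orange_carton 0.76 [486.3 269.6] [ 0.467 -0.467  0.   ]
top orange_carton 0.29 [158.8 282.4] [0.411 0
[... 637 characters left out ...]
-0.229 -0.   ]
side pulley 0.84 [301.2 285.3] [ 0.414 -0.167 -0.   ]
side pulley 0.56 [319.5 223.1] [0.571 0.071 0.   ]
side white_carton 0.55 [321.3 222. ] [0.553 0.02  0.038]
side orange_carton 0.79 [384.  361.1] [ 0.475 -0.464 -0.   ]
side board_top 0.72 [319.8 222.6] [0.548 0.019 0.038]
side leg_pivot 0.78 [346.  252.1] [ 0.564 -0.111  0.018]
side leg_handle 0.73 [324.8 249.8] [ 0.5  -0.12  0.05]
side collar_mid 0.71 [408.4 268.8] [ 0.622 -0.31   0.084]
side isolator_grip 0.62 [346.6 255.4] [ 0.503 -0.232  0.106]
side isolator_grip 0.54 [351.5 282. ] [ 0.469 -0.323  0.106]
side isolator_grip 0.2 [326.  249.3] [ 0.47  -0.191  0.106]
side light_box 0.63 [384.  309.4] [ 0.554 -0.327  0.   ]
```

```bash
python3 - <<'E'
import cv2
a=cv2.imread('pics/top0.png')[150:350,130:530]; cv2.imwrite('pics/top0c.png',cv2.resize(a,(800,400),interpolation=cv2.INTER_CUBIC))
a=cv2.imread('pics/side0.png')[120:400,160:480]; cv2.imwrite('pics/side0c.png',cv2.resize(a,(685,600),interpolation=cv2.INTER_CUBIC))
E
```

```text
(no output)
```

View pics/top0c.png

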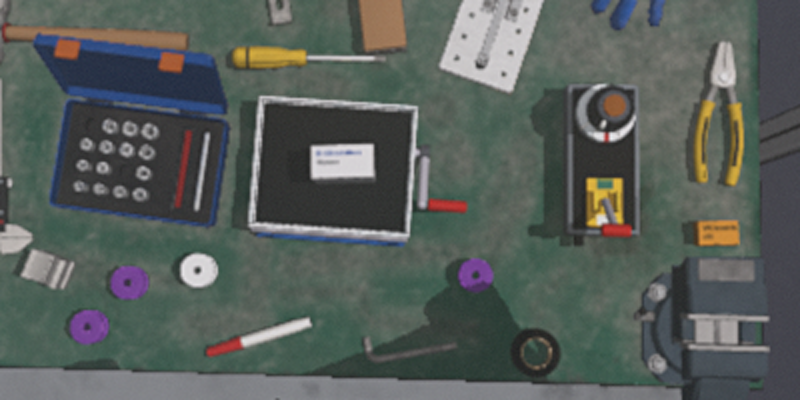

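View pics/side0c.png

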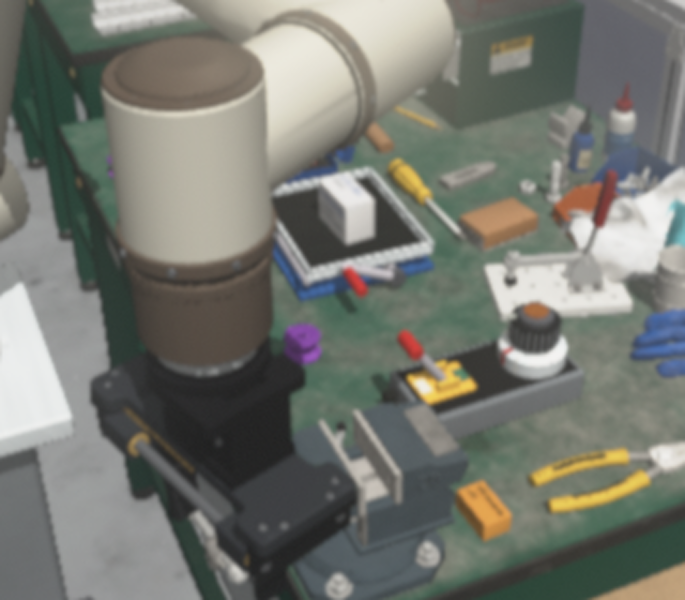

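The top view shows the vee block at crop (47,268), the metal pulley at (198,270), three purple look-alikes (one before the crank), and no drilled blocks. The carton lies on the board at (343,161).

```bash
cat >> h.py <<'E'
np.set_printoptions(precision=4,suppress=True)
def go(xyz,yaw=None,s=None):
    """tool y direction angle (deg, world) = yaw; prints tool-frame linear (mm) at current orientation, rot about z (rad)"""
    s=s or sense(); R=np.array(s['ee_rot']); p=np.array(s['tcp_pos'])
    cur=np.degrees(np.arctan2(R[1,1],R[0,1])); out=[np.round(1000*R.T@(np.array(xyz)-p),1), 'yaw now',round(cur,1),'R z',np.round(R[:,2],3)]
    if yaw is not None:
        d=(yaw-cur+180)%360-180; out+=['rotz rad',round(-np.radians(d),3)]
    print(*out)
E
python3 - <<'E'
from h import *
c=cap('top')
f=lambda u,v,z: at(c,(u/2+130,v/2+150),z)
print('board',[f(*p,.047)[:2] for p in((262,97),(418,108),(408,240),(250,230))])
print('carton',[f(*p,.093)[:2] for p in((311,147),(373,143),(374,178),(313,180))])
print('box',[f(*p,.04)[:2] for p in((568,87),(636,87),(638,235),(570,233))])
for l,z in(('vee_block',.04),('white_carton',.093),('board_top',.045),('light_box',.04),('pulley',.02)):
    for d in silhouettes('top',l)[:4]:
        r=cv2.minAreaRect(np.argwhere(d['mask'])[:,::-1].astype(np.float32)); b=cv2.boxPoints(r)
        P=np.array([at(c,q,z)[:2] for q in b]); e=P[1]-P[0];e2=P[2]-P[1]
        print(l,round(d['score'],2),P.mean(0),np.linalg.norm(e),np.degrees(np.arctan2(e[1],e[0])),np.linalg.norm(e2))
go((0.50,0.02,0.38),90)
E
```

```text
board [array([0.6274, 0.1086]), array([ 0.6182, -0.0876]), array([ 0.4528, -0.0791]), array([0.4599, 0.1168])]
carton [array([0.559 , 0.0406]), array([ 0.5657, -0.0338]), array([ 0.5235, -0.0362]), array([0.5192, 0.0368])]
box [array([ 0.6508, -0.2755]), array([ 0.6528, -0.3604]), array([ 0.467 , -0.3629]), array([ 0.4672, -0.2793])]
vee_block 0.62 [0.4068 0.3679] 0.038463005221304615 -16.287818516389013 0.060176463060349336
white_carton 0.84 [0.5407 0.0015] 0.0745281083952685 -88.56654342664645 0.04587139400696299
white_carton 0.4 [ 0.5169 -0.1034] 0.046913071818589044 -55.086234804710635 0.09159098073690243
board_top 0.68 [0.5414 0.0175] 0.1756021272045597 -1.9999508939497541 0.20530129063628733
board_top 0.24 [ 0.555  -0.3169] 0.09686519288473144 -87.63607827580984 0.19996150279649924
light_box 0.73 [ 0.5564 -0.3171] 0.09255681930561462 -88.64689488033964 0.20333433658667338
pulley 0.77 [0.3339 0.3189] 0.04820767643072552 -88.35666054844214 0.042358470608902986
pulley 0.75 [0.3928 0.2727] 0.04581044313563332 -88.41156184961736 0.037711842110572526
pulley 0.56 [0.4091 0.1833] 0.043186336062071645 -88.42662529062356 0.04025300334200655
pulley 0.51 [0.5446 0.0191] 0.1779597223628001 -2.0700306057165747 0.20881258733881564
[-483.5  495.9 -157.5] yaw now 107.2 R z [-0.  0. -1.] rotz rad 0.301
```

step_arm(
  linear=[
    [-35.6, 34, -12],
    [-35.6, 34, -12],
    [-35.6, 34, -8],
    [-35.6, 34, -8],
    [-35.6, 34, -8],
    [-35.6, 34, -8],
    [-35.6, 34, -8],
    [-35.6, 34, -8],
    [-35.6, 34, -8],
    [-35.6, 34, -8],
  ],
  delta_rot=[
    [0, 0, 0],
    [0, 0, 0],
    [0, 0, 0],
    [0, 0, 0],
    [0, 0, 0],
    [0, 0, 0],
    [0, 0, 0],
    [0, 0, 0],
    [0, 0, 0],
    [0, 0, 0],
  ],
  grip=[87, 87, 87, 87, 87, 87, 87, 87, 87, 87],
)

```text
time_s: 2.75
tcp_pos: [0.425, -0.1652, 0.3112]
ee_rot: [[-0.955, -0.297, 0.001], [-0.297, 0.955, -0.0], [-0.001, -0.0, -1.0]]
wrist_force: [0.6, -0.5, -0.3]
gripper_width: 0.998
gripper_force: 0.0
```

step_arm(
  linear=[
    [-35.6, 34, -5],
    [-35.6, 34, -5],
    [-35.6, 34, -5],
    [-35.6, 34, -5],
    [0, 0, 0],
    [0, 0, 0],
    [0, 0, 0],
    [0, 0, 0],
    [0, 0, 0],
  ],
  delta_rot=[
    [0, 0, 0],
    [0, 0, 0],
    [0, 0, 0],
    [0, 0, 0],
    [0, 0, -0.17],
    [0, 0, -0.17],
    [0, 0, -0.17],
    [0, 0, -0.17],
    [0, 0, -0.17],
  ],
  grip=[87, 87, 87, 87, 87, 87, 87, 87, 87],
)

```text
time_s: 3.88
tcp_pos: [0.5201, 0.0054, 0.3306]
ee_rot: [[-0.403, -0.915, 0.0], [-0.915, 0.403, 0.0], [-0.0, -0.0, -1.0]]
wrist_force: [-0.5, -0.1, 1.2]
gripper_width: 1.001
gripper_force: 0.0
```

step_arm(
  linear=[
    [0, 0, 0],
    [0, 0, 0],
    [0, 0, 0],
    [0, 0, 0],
  ],
  delta_rot=[
    [0, 0, -0.17],
    [0, 0, -0.17],
    [0, 0, -0.154],
    [0, 0, 0],
  ],
  grip=[87, 87, 87, 87],
)

```text
time_s: 4.38
tcp_pos: [0.5201, 0.0054, 0.3306]
ee_rot: [[0.072, -0.997, 0.0], [-0.997, -0.072, 0.0], [-0.0, -0.0, -1.0]]
wrist_force: [-0.1, -0.1, 0.1]
gripper_width: 1.001
gripper_force: 0.0
```

```bash
python3 - <<'E'
from h import *
c=cap('wrist'); save(c,'w1.png'); print(c['c2w'],c['fx'],c['cx'],c['cy'],[k for k in c])
for l,z in(('white_carton',.093),):
    for d in silhouettes('wrist',l)[:2]:
        r=cv2.minAreaRect(np.argwhere(d['mask'])[:,::-1].astype(np.float32)); b=cv2.boxPoints(r); print(l,d['score'],b.tolist(),[at(c,q,z)[:2] for q in b])
for l,z in(('white_carton',.038),('board_top',.038),('leg_handle',.05),('leg_pivot',.018)):
    for d in landmark_of('wrist',l)[:2]: print(l,round(d['score'],2),np.round(d['point']),at(c,d['point'],z))
E
```

```text
[[-0.9974  0.0696  0.0201  0.5254]
 [-0.0724 -0.9557 -0.2851 -0.072 ]
 [-0.0006 -0.2858  0.9583  0.4931]
 [ 0.      0.      0.      1.    ]] 403.37209553837846 321.9892218841476 236.78131568480208 ['img', 'fx', 'fy', 'cx', 'cy', 'mount', 's', 'c2w']
white_carton 0.74 [[278.0, 151.0], [318.0, 151.0], [318.0, 229.0], [278.0, 229.0]] [array([ 0.566 , -0.0368]), array([ 0.5272, -0.0396]), array([0.5217, 0.039 ]), array([0.5628, 0.042 ])]
white_carton 0.94 [301. 186.] [0.544 0.005 0.038]
leg_handle 0.91 [352.  62.] [ 0.4992 -0.1268  0.05  ]
```

View pics/w1.png

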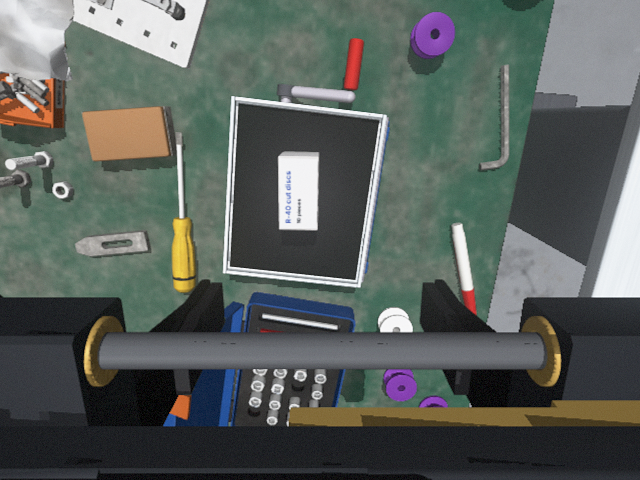

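Wrist view: the carton's top is at about (298,190), the board's rim corners at (232,97), (387,115), (362,286), (224,273), and the red handle at (354,63). Gripping the carton.

step_arm(
  linear=[
    [6.2, -23.6, 40],
    [0, 0, 50],
    [0, 0, 50],
    [0, 0, 45],
    [0, 0, 40],
    [0, 0, 25],
    [0, 0, 15],
    [0, 0, 0],
    [0, 0, 0],
    [0, 0, 0],
  ],
  delta_rot=[
    [0, 0, 0],
    [0, 0, 0],
    [0, 0, 0],
    [0, 0, 0],
    [0, 0, 0],
    [0, 0, 0],
    [0, 0, 0],
    [0, 0, 0],
    [0, 0, 0],
    [0, 0, 0],
  ],
  grip=[87, 87, 87, 87, 87, 87, 87, 30, 30, 30],
)

```text
time_s: 5.92
tcp_pos: [0.545, 0.0012, 0.0668]
ee_rot: [[0.074, -0.997, 0.003], [-0.997, -0.074, 0.001], [-0.0, -0.003, -1.0]]
wrist_force: [-0.6, 0.1, 0.1]
gripper_width: 0.743
gripper_force: 0.0
```

step_arm(
  linear=[
    [0, 0, 0],
    [0, 0, 0],
    [0, 0, -40],
    [0, 0, -40],
    [0, 0, -20],
  ],
  delta_rot=[
    [0, 0, 0],
    [0, 0, 0],
    [0, 0, 0],
    [0, 0, 0],
    [0, 0, 0],
  ],
  grip=[30, 30, 30, 30, 30],
)

```text
time_s: 6.55
tcp_pos: [0.545, 0.0011, 0.168]
ee_rot: [[0.074, -0.997, 0.004], [-0.997, -0.074, 0.001], [-0.0, -0.004, -1.0]]
wrist_force: [-0.1, -0.1, -1.1]
gripper_width: 0.456
gripper_force: 30.0
```

step_arm(
  linear=[
    [39.3, 24.6, 0],
    [39.3, 24.6, 0],
    [39.3, 24.6, 0],
    [39.3, 24.6, 0],
    [39.3, 24.6, 0],
    [39.1, 24.8, 0],
    [0, 0, 45],
    [0, 0, 45],
    [0, 0, 25],
    [0, 0, 12],
  ],
  delta_rot=[
    [0, 0, 0],
    [0, 0, 0],
    [0, 0, 0],
    [0, 0, 0],
    [0, 0, 0],
    [0, 0, 0],
    [0, 0, 0],
    [0, 0, 0],
    [0, 0, 0],
    [0, 0, 0],
  ],
  grip=[30, 30, 30, 30, 30, 30, 30, 30, 30, 30],
)

```text
time_s: 7.8
tcp_pos: [0.412, -0.2453, 0.0393]
ee_rot: [[0.076, -0.997, -0.007], [-0.997, -0.076, -0.0], [-0.0, 0.007, -1.0]]
wrist_force: [-13.4, 2.6, 42.3]
gripper_width: 0.457
gripper_force: 30.1
```

step_arm(
  linear=[
    [0, 0, -15],
    [0, 0, 0],
  ],
  delta_rot=[
    [0, 0, 0],
    [0, 0, 0],
  ],
  grip=[30, 30],
)

```text
time_s: 8.05
tcp_pos: [0.4155, -0.2452, 0.0548]
ee_rot: [[0.074, -0.997, 0.004], [-0.997, -0.074, -0.001], [0.001, -0.003, -1.0]]
wrist_force: [0.5, 0.0, -1.3]
gripper_width: 0.457
gripper_force: 30.0
```

```bash
python3 - <<'E'
from h import *
c=cap('side');save(c,'s2.png')
a=c['img'][150:390,200:520,::-1]; cv2.imwrite('pics/s2c.png',cv2.resize(a,(800,600),interpolation=cv2.INTER_CUBIC)); print(sense()['tcp_pos'],sense()['wrist_force'])
E
```

```text
[ 0.4149 -0.245   0.0542] [ 0.1051 -0.0666  0.3567]
```

View pics/s2c.png

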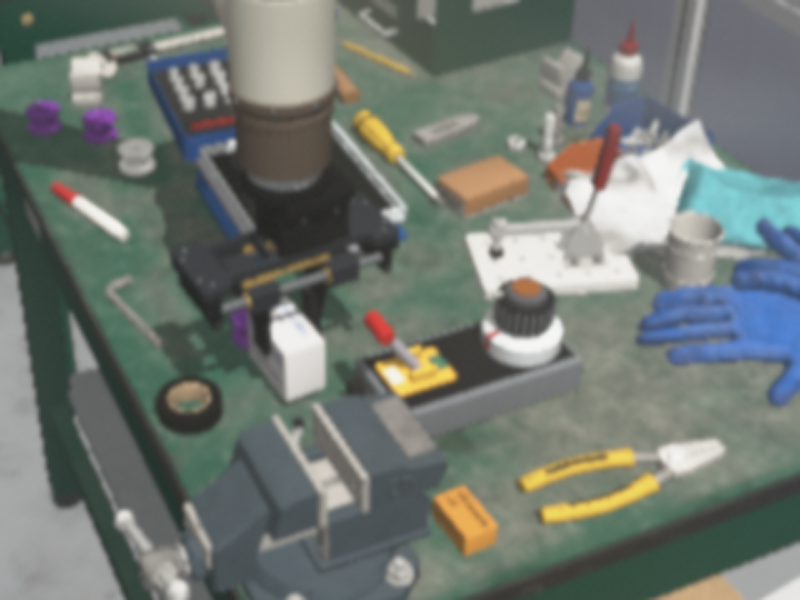

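```bash
python3 - <<'E'
from h import *
c=cap('side')
R=np.array(c['s']['ee_rot']);p=np.array(c['s']['tcp_pos'])
r=silhouettes('side','white_carton')
m=r[0]['mask']; q=np.argwhere(m)[:,::-1]; print(r[0]['score'],m.sum(), 'lowest px',q[q[:,1].argmax()],'right',q[q[:,0].argmax()])
for zb in(0,.01,.02,.026,.03):
  for name,dx,dy in(('-x-y',-.02,-.0375),('+x-y',.02,-.0375)):
    a=np.radians(4);P=np.array([p[0]+np.cos(a)*dx-np.sin(a)*dy,p[1]+np.sin(a)*dx+np.cos(a)*dy,zb]);print(zb,name,proj(c,P),'top',proj(c,P+[0,0,.055]))
cv2.imwrite('pics/s3c.png',cv2.resize(c['img'][240:330,270:370,::-1],(600,540),interpolation=cv2.INTER_CUBIC))
E
```

```text
0.96 798 lowest px [314 309] right [330 288]
0 -x-y [314.0373 316.9706] top [313.725  298.3315]
0 +x-y [329.4958 311.2872] top [329.5738 292.7419]
0.01 -x-y [313.9817 313.6505] top [313.6665 294.8407]
0.01 +x-y [329.5097 307.9829] top [329.5885 289.2699]
0.02 -x-y [313.9256 310.3002] top [313.6075 291.3174]
0.02 +x-y [329.5237 304.6491] top [329.6032 285.7661]
0.026 -x-y [313.8916 308.2755] top [313.5718 289.1877]
0.026 +x-y [329.5322 302.6344] top [329.6121 283.6484]
0.03 -x-y [313.8689 306.9195] top [313.5479 287.7613]
0.03 +x-y [329.5379 301.2852] top [329.6181 282.23  ]
```

View pics/s3c.png

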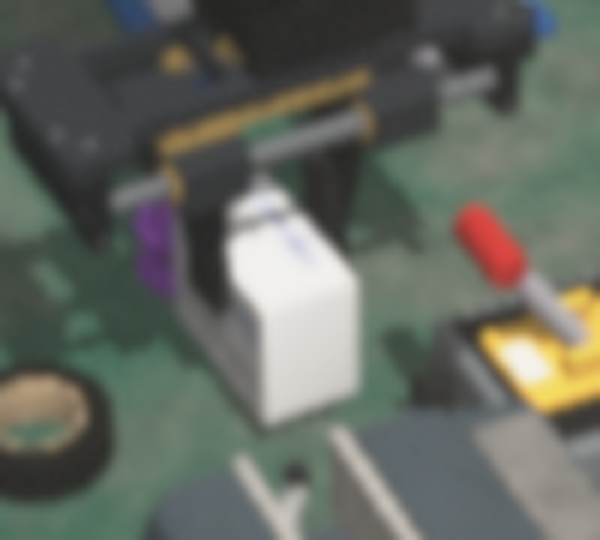

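The carton has slid about 9 mm down in the grip (its bottom corner at full-picture (314,311) puts the underside near z = 0.017), so the bench contact came early. Lowering gently.

step_arm(
  linear=[
    [0, 0, 6],
    [0, 0, 5],
    [0, 0, 0],
  ],
  delta_rot=[
    [0, 0, 0],
    [0, 0, 0],
    [0, 0, 0],
  ],
  grip=[30, 30, 30],
)

```text
time_s: 8.57
tcp_pos: [0.4136, -0.2448, 0.0417]
ee_rot: [[0.074, -0.997, -0.002], [-0.997, -0.074, 0.0], [-0.001, 0.002, -1.0]]
wrist_force: [0.2, 0.8, -0.2]
gripper_width: 0.456
gripper_force: 30.0
```

step_arm(
  linear=[
    [0, 0, 1.5],
    [0, 0, 0],
  ],
  delta_rot=[
    [0, 0, 0],
    [0, 0, 0],
  ],
  grip=[30, 30],
)

```text
time_s: 8.82
tcp_pos: [0.4142, -0.2449, 0.041]
ee_rot: [[0.074, -0.997, -0.0], [-0.997, -0.074, 0.0], [-0.0, 0.0, -1.0]]
wrist_force: [0.0, 0.5, -1.7]
gripper_width: 0.458
gripper_force: 30.0
```

step_arm(
  linear=[
    [0, 0, 2],
    [0, 0, 0],
  ],
  delta_rot=[
    [0, 0, 0],
    [0, 0, 0],
  ],
  grip=[30, 30],
)

```text
time_s: 9.07
tcp_pos: [0.4144, -0.245, 0.0393]
ee_rot: [[0.074, -0.997, 0.0], [-0.997, -0.074, -0.0], [0.0, -0.0, -1.0]]
wrist_force: [-0.5, -0.2, 0.9]
gripper_width: 0.452
gripper_force: 30.0
```

step_arm(
  linear=[
    [0, 0, 1.5],
    [0, 0, 0],
  ],
  delta_rot=[
    [0, 0, 0],
    [0, 0, 0],
  ],
  grip=[30, 30],
)

```text
time_s: 9.32
tcp_pos: [0.4146, -0.2451, 0.0392]
ee_rot: [[0.075, -0.997, 0.001], [-0.997, -0.075, -0.001], [0.001, -0.0, -1.0]]
wrist_force: [-1.4, 3.4, 12.0]
gripper_width: 0.456
gripper_force: 30.0
```

step_arm(
  linear=[
    [0, 0, 1.5],
    [0, 0, 0],
  ],
  delta_rot=[
    [0, 0, 0],
    [0, 0, 0],
  ],
  grip=[30, 30],
)

```text
time_s: 9.57
tcp_pos: [0.4148, -0.2451, 0.039]
ee_rot: [[0.076, -0.997, 0.001], [-0.997, -0.076, -0.001], [0.001, -0.001, -1.0]]
wrist_force: [-4.3, 5.2, 22.5]
gripper_width: 0.459
gripper_force: 30.0
```

step_arm(
  linear=[
    [0, 0, -2.5],
    [0, 0, 0],
    [0, 0, 0],
    [0, 0, 0],
    [0, 0, 0],
    [0, 0, -15],
    [0, 0, -45],
    [0, 0, -60],
    [0, 0, -60],
    [0, 0, -60],
  ],
  delta_rot=[
    [0, 0, 0],
    [0, 0, 0],
    [0, 0, 0],
    [0, 0, 0],
    [0, 0, 0],
    [0, 0, 0],
    [0, 0, 0],
    [0, 0, 0],
    [0, 0, 0],
    [0, 0, 0],
  ],
  grip=[30, 58, 58, 58, 58, 58, 58, 58, 87, 87],
)

```text
time_s: 10.82
tcp_pos: [0.4137, -0.2448, 0.2806]
ee_rot: [[0.074, -0.997, 0.0], [-0.997, -0.074, 0.0], [-0.0, -0.0, -1.0]]
wrist_force: [1.3, -0.7, -0.6]
gripper_width: 0.816
gripper_force: 0.0
```

step_arm(
  linear=[
    [-54.4, -2.5, -3],
    [-54.4, -2.5, -3],
    [-54.4, -2.5, -3],
    [-54.4, -2.5, -3],
    [-54.4, -2.5, -3],
    [-54.4, -2.5, -3],
    [-54.4, -2.5, -3],
    [-54.4, -2.5, 0],
    [-54.4, -2.5, 0],
    [-54.4, -2.5, 0],
  ],
  delta_rot=[
    [0, 0, 0],
    [0, 0, 0],
    [0, 0, 0],
    [0, 0, 0],
    [0, 0, 0],
    [0, 0, 0],
    [0, 0, 0],
    [0, 0, 0],
    [0, 0, 0],
    [0, 0, 0],
  ],
  grip=[87, 87, 87, 87, 87, 87, 87, 87, 87, 87],
)

```text
time_s: 12.08
tcp_pos: [0.3984, 0.3012, 0.2995]
ee_rot: [[0.074, -0.997, 0.0], [-0.997, -0.074, 0.0], [-0.0, -0.0, -1.0]]
wrist_force: [0.4, -0.1, 0.3]
gripper_width: 1.001
gripper_force: 0.0
```

step_arm(
  linear=[
    [0, 0, 0],
  ],
  delta_rot=[
    [0, 0, 0],
  ],
  grip=[87],
)

```text
time_s: 12.2
tcp_pos: [0.3985, 0.3023, 0.2983]
ee_rot: [[0.078, -0.997, -0.001], [-0.997, -0.078, -0.001], [0.001, 0.001, -1.0]]
wrist_force: [-0.5, -0.5, -0.2]
gripper_width: 1.001
gripper_force: 0.0
```

```bash
python3 - <<'E'
from h import *
c=cap('wrist'); save(c,'w2.png'); print(c['s']['tcp_pos'])
for l,z in(('vee_block',.045),('pulley',.026)):
    for d in silhouettes('wrist',l)[:4]:
        r=cv2.minAreaRect(np.argwhere(d['mask'])[:,::-1].astype(np.float32)); b=cv2.boxPoints(r); P=np.array([at(c,q,z)[:2] for q in b]);print(l,d['score'],np.round(b).tolist(),P.tolist(),P.mean(0))
for l,z in(('vee_block',0),('drilled_block',0),('pulley',0)):
    for d in landmark_of('wrist',l)[:4]: print(l,round(d['score'],2),np.round(d['point']),at(c,d['point'],z))
t=cap('top')
for d in silhouettes('top','white_carton')[:3]:
    r=cv2.minAreaRect(np.argwhere(d['mask'])[:,::-1].astype(np.float32)); b=cv2.boxPoints(r); P=np.array([at(t,q,.055)[:2] for q in b]);print('carton',d['score'],P.mean(0),np.ptp(P,0))
E
```

```text
[0.3985 0.3023 0.2983]
vee_block 0.7 [[282.0, 268.0], [304.0, 222.0], [337.0, 237.0], [315.0, 283.0]] [[0.4351794668066842, 0.3870911848523584], [0.41479914169285775, 0.3330172886468772], [0.3786695903871092, 0.34730678594130965], [0.39802303791009114, 0.4025196300280021]] [0.4067 0.3675]
pulley 0.83 [[310.0, 143.0], [348.0, 143.0], [348.0, 183.0], [310.0, 183.0]] [[0.4145219491005912, 0.2522251559511797], [0.3746666952356911, 0.24911204064075446], [0.37060313777380544, 0.29114964422696693], [0.4115877205844289, 0.2943472097371508]] [0.3928 0.2717]
pulley 0.71 [[298.0, 54.0], [338.0, 54.0], [338.0, 98.0], [298.0, 98.0]] [[0.4323616535417188, 0.16727712641122808], [0.3928341550529655, 0.16418221442242784], [0.3891521215519647, 0.20530070811578063], [0.4298416371989038, 0.2084829516387232]] [0.411  0.1863]
vee_block 0.73 [310. 247.] [0.4069 0.3756 0.    ]
pulley 0.82 [375. 212.] [0.3337 0.3267 0.    ]
pulley 0.81 [326. 164.] [0.3955 0.2758 0.    ]
pulley 0.66 [320.  79.] [0.4091 0.1862 0.    ]
carton 0.73 [ 0.413  -0.2394] [0.041  0.0804]
```

View pics/w2.png

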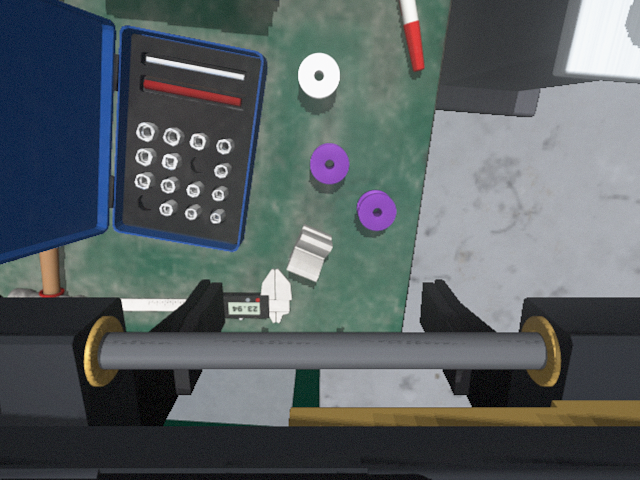

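The picture shows the vee block at (310,253), turned about -20°, the grey-white pulley at (319,76) and two purple look-alikes. The carton stands upright on the bench at (0.413, -0.239). Gripping the vee block across its 37 mm width.

step_arm(
  linear=[
    [-36, -7.5, 0],
    [-35.3, -7.5, 0],
    [0, 0, 50],
    [0, 0, 50],
    [0, 0, 50],
    [0, 0, 45],
    [0, 0, 40],
    [0, 0, 30],
    [0, 0, 15],
    [0, 0, 0],
  ],
  delta_rot=[
    [0, 0, 0],
    [0, 0, 0],
    [0, 0, 0.144],
    [0, 0, 0.144],
    [0, 0, 0.144],
    [0, 0, 0],
    [0, 0, 0],
    [0, 0, 0],
    [0, 0, 0],
    [0, 0, 0],
  ],
  grip=[66, 66, 66, 66, 66, 66, 66, 66, 66, 66],
)

```text
time_s: 13.85
tcp_pos: [0.4087, 0.3711, 0.0191]
ee_rot: [[-0.351, -0.936, -0.001], [-0.936, 0.351, -0.001], [0.001, 0.0, -1.0]]
wrist_force: [0.2, 0.8, -0.1]
gripper_width: 0.756
gripper_force: 0.0
```

step_arm(
  linear=[
    [0, 0, 6],
    [0, 0, 3],
    [0, 0, 0],
    [0, 0, 0],
    [0, 0, 0],
    [0, 0, 0],
    [0, 0, 0],
  ],
  delta_rot=[
    [0, 0, 0],
    [0, 0, 0],
    [0, 0, 0],
    [0, 0, 0],
    [0, 0, 0],
    [0, 0, 0],
    [0, 0, 0],
  ],
  grip=[66, 66, 25, 25, 25, 25, 25],
)

```text
time_s: 14.72
tcp_pos: [0.4085, 0.3719, 0.0108]
ee_rot: [[-0.35, -0.937, 0.0], [-0.937, 0.35, 0.0], [-0.0, 0.0, -1.0]]
wrist_force: [-2.0, 1.2, 0.8]
gripper_width: 0.411
gripper_force: 30.0
```

step_arm(
  linear=[
    [0, 0, -10],
    [0, 0, -20],
    [0, 0, -30],
    [0, 0, -40],
    [0, 0, -40],
    [36, -30.7, 0],
    [36, -30.7, 0],
    [36, -30.7, 0],
    [36, -30.7, 0],
    [36, -30.7, 0],
  ],
  delta_rot=[
    [0, 0, 0],
    [0, 0, 0],
    [0, 0, 0],
    [0, 0, 0],
    [0, 0, 0],
    [0, 0, 0],
    [0, 0, 0],
    [0, 0, 0],
    [0, 0, 0],
    [0, 0, 0],
  ],
  grip=[25, 25, 25, 25, 25, 25, 25, 25, 25, 25],
)

```text
time_s: 15.98
tcp_pos: [0.4889, 0.1473, 0.1503]
ee_rot: [[-0.351, -0.937, -0.001], [-0.937, 0.351, -0.0], [0.001, 0.001, -1.0]]
wrist_force: [1.6, 1.0, -3.1]
gripper_width: 0.408
gripper_force: 30.0
```

step_arm(
  linear=[
    [36, -30.7, 0],
    [35.6, -30.9, 0],
    [0, 0, 0],
    [0, 0, 0],
    [0, 0, 0],
    [0, 0, 0],
    [0, 0, 0],
  ],
  delta_rot=[
    [0, 0, 0],
    [0, 0, 0],
    [0, 0, -0.15],
    [0, 0, -0.16],
    [0, 0, 0],
    [0, 0, 0],
    [0, 0, 0],
  ],
  grip=[25, 25, 25, 25, 25, 25, 25],
)

```text
time_s: 16.85
tcp_pos: [0.5217, 0.0607, 0.1505]
ee_rot: [[-0.049, -0.999, -0.0], [-0.999, 0.049, -0.0], [0.0, 0.0, -1.0]]
wrist_force: [-0.5, 0.2, -4.6]
gripper_width: 0.412
gripper_force: 30.0
```

```bash
python3 - <<'E'
from h import *
c=cap('wrist'); save(c,'w3.png'); print(c['s']['tcp_pos'])
w1=dict(c) 
for l,z in(('board_top',.038),('leg_handle',.05),('leg_pivot',.018)):
    for d in landmark_of('wrist',l)[:2]: print(l,round(d['score'],2),np.round(d['point']),at(c,d['point'],z))
s=cap('side'); save(s,'s4.png'); r=silhouettes('side','vee_block'); 
for d in r[:2]: q=np.argwhere(d['mask'])[:,::-1]; print(d['score'],q.min(0),q.max(0))
cv2.imwrite('pics/s4c.png',cv2.resize(s['img'][160:310,230:430,::-1],(800,600),interpolation=cv2.INTER_CUBIC))
E
```

```text
[0.5217 0.0607 0.1505]
board_top 0.8 [286. 174.] [0.5441 0.0193 0.038 ]
0.62 [345 273] [368 296]
0.58 [297 170] [313 192]
```

View pics/w3.png

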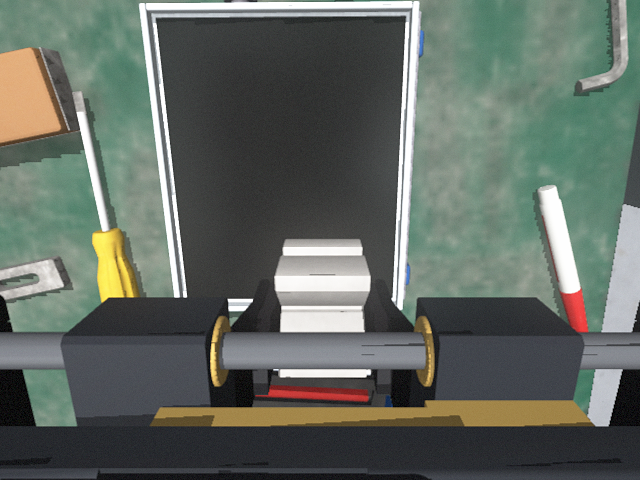

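The wrist view shows the vee block held square to the board, over its left part at (322,280). Lowering.

step_arm(
  linear=[
    [0, 0, 30],
    [0, 0, 30],
    [0, 0, 20],
    [0, 0, 10],
    [0, 0, 5],
    [0, 0, 0],
  ],
  delta_rot=[
    [0, 0, 0],
    [0, 0, 0],
    [0, 0, 0],
    [0, 0, 0],
    [0, 0, 0],
    [0, 0, 0],
  ],
  grip=[25, 25, 25, 25, 25, 25],
)

```text
time_s: 17.9
tcp_pos: [0.521, 0.0597, 0.0601]
ee_rot: [[-0.046, -0.999, -0.002], [-0.999, 0.046, -0.003], [0.003, 0.002, -1.0]]
wrist_force: [-12.6, -0.5, 24.0]
gripper_width: 0.416
gripper_force: 30.0
```

step_arm(
  linear=[
    [0, 0, 3],
    [0, 0, 0],
  ],
  delta_rot=[
    [0, 0, 0],
    [0, 0, 0],
  ],
  grip=[25, 25],
)

```text
time_s: 18.15
tcp_pos: [0.521, 0.0597, 0.0589]
ee_rot: [[-0.046, -0.999, -0.001], [-0.999, 0.046, -0.003], [0.003, 0.001, -1.0]]
wrist_force: [-16.5, -0.5, 35.5]
gripper_width: 0.411
gripper_force: 30.0
```

step_arm(
  linear=[
    [0, 0, 2],
    [0, 0, 0],
  ],
  delta_rot=[
    [0, 0, 0],
    [0, 0, 0],
  ],
  grip=[25, 25],
)

```text
time_s: 18.4
tcp_pos: [0.5211, 0.0597, 0.0574]
ee_rot: [[-0.045, -0.999, -0.001], [-0.999, 0.045, -0.003], [0.003, 0.001, -1.0]]
wrist_force: [-17.0, -1.4, 38.6]
gripper_width: 0.41
gripper_force: 30.0
```

step_arm(
  linear=[
    [0, 0, -6],
    [0, 0, 0],
  ],
  delta_rot=[
    [0, 0, 0],
    [0, 0, 0],
  ],
  grip=[25, 25],
)

```text
time_s: 18.65
tcp_pos: [0.5231, 0.0611, 0.0577]
ee_rot: [[-0.048, -0.999, 0.003], [-0.999, 0.048, 0.001], [-0.001, -0.003, -1.0]]
wrist_force: [-1.3, 2.7, 8.3]
gripper_width: 0.409
gripper_force: 30.0
```

```bash
python3 - <<'E'
from h import *
s=cap('side'); c=cap('wrist'); print(s['s']['tcp_pos'],s['s']['wrist_force'])
a=cv2.resize(s['img'][170:290,250:370,::-1],(400,400),interpolation=cv2.INTER_CUBIC)
b=cv2.resize(c['img'][180:440,140:500,::-1],(400,289))
o=np.zeros((400,800,3),np.uint8);o[:,:400]=a;o[:289,400:]=b
cv2.imwrite('pics/cmp5.png',o)
E
```

```text
[0.5231 0.0611 0.0577] [-1.2937  2.7179  8.2688]
```

View pics/cmp5.png

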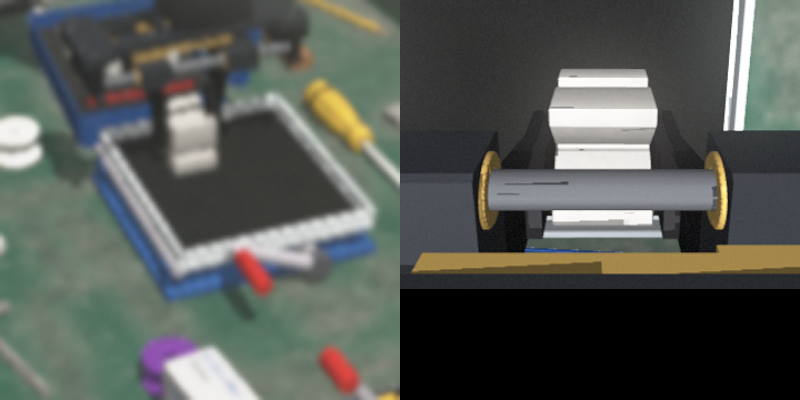

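The block stands on the rubber at (193,150) of the left crop, upright and lower in the fingers than at pick-up. Releasing.

step_arm(
  linear=[
    [0, 0, -1],
    [0, 0, 0],
    [0, 0, 0],
    [0, 0, 0],
    [0, 0, 0],
    [0, 0, -15],
    [0, 0, -35],
    [0, 0, -50],
    [0, 0, -50],
    [0, 0, -50],
  ],
  delta_rot=[
    [0, 0, 0],
    [0, 0, 0],
    [0, 0, 0],
    [0, 0, 0],
    [0, 0, 0],
    [0, 0, 0],
    [0, 0, 0],
    [0, 0, 0],
    [0, 0, 0],
    [0, 0, 0],
  ],
  grip=[25, 52, 52, 52, 52, 52, 52, 52, 87, 87],
)

```text
time_s: 20.0
tcp_pos: [0.5216, 0.0604, 0.2606]
ee_rot: [[-0.048, -0.999, 0.002], [-0.999, 0.048, 0.001], [-0.001, -0.002, -1.0]]
wrist_force: [1.2, 0.6, -0.7]
gripper_width: 0.743
gripper_force: 0.0
```

step_arm(
  linear=[
    [-31, 29.5, 0],
    [-31, 29.5, 0],
    [-31, 29.5, 0],
    [-31, 29.5, 0],
    [0, 0, 0],
    [0, 0, 0],
  ],
  delta_rot=[
    [0, 0, 0],
    [0, 0, 0],
    [0, 0, 0],
    [0, 0, 0],
    [0, 0, 0],
    [0, 0, 0],
  ],
  grip=[66, 66, 66, 66, 66, 66],
)

```text
time_s: 20.75
tcp_pos: [0.4101, 0.1901, 0.2584]
ee_rot: [[-0.047, -0.999, 0.001], [-0.999, 0.047, 0.001], [-0.001, -0.001, -1.0]]
wrist_force: [0.7, -1.0, -0.1]
gripper_width: 0.761
gripper_force: 0.0
```

```bash
python3 - <<'E'
from h import *
c=cap('wrist'); save(c,'w6.png'); print(c['s']['tcp_pos'])
for d in silhouettes('wrist','pulley')[:4]:
    m=d['mask']; q=np.argwhere(m)[:,::-1]; (u,v),r=cv2.minEnclosingCircle(q.astype(np.float32)); print(round(d['score'],2),(u,v),r,at(c,(u,v),.02),'rgb',c['img'][m].mean(0))
for d in landmark_of('wrist','pulley')[:4]: print(d['score'],at(c,d['point'],0))
t=cap('top')
for d in landmark_of('top','vee_block')[:2]: print('vee',d['score'],at(t,d['point'],.038))
E
```

```text
[0.4101 0.1901 0.2584]
0.94 (321.129638671875, 191.05555725097656) 22.478511810302734 [0.4107 0.1843 0.02  ] rgb [240.5397 241.321  241.5121]
0.73 (391.0, 308.9166564941406) 21.295812606811523 [0.3405 0.3181 0.02  ] rgb [136.6204  73.3413 178.9458]
0.71 [0.397  0.2738 0.    ]
0.66 [0.3361 0.3203 0.    ]
0.56 [0.4119 0.1875 0.    ]
vee 0.59 [0.5259 0.0627 0.038 ]
```

step_arm(
  linear=[
    [4, -1.2, 45],
    [0, 0, 50],
    [0, 0, 50],
    [0, 0, 45],
    [0, 0, 30],
    [0, 0, 20],
    [0, 0, 8],
    [0, 0, 3],
    [0, 0, 0],
    [0, 0, 0],
  ],
  delta_rot=[
    [0, 0, 0],
    [0, 0, 0],
    [0, 0, 0],
    [0, 0, 0],
    [0, 0, 0],
    [0, 0, 0],
    [0, 0, 0],
    [0, 0, 0],
    [0, 0, 0],
    [0, 0, 0],
  ],
  grip=[66, 66, 66, 66, 66, 66, 66, 66, 66, 30],
)

```text
time_s: 22.25
tcp_pos: [0.4115, 0.1865, 0.0073]
ee_rot: [[-0.048, -0.999, 0.001], [-0.999, 0.048, 0.001], [-0.001, -0.001, -1.0]]
wrist_force: [-1.1, -0.2, 0.0]
gripper_width: 0.709
gripper_force: 0.0
```

step_arm(
  linear=[
    [0, 0, 0],
    [0, 0, 0],
    [0, 0, 0],
    [0, 0, 0],
    [0, 0, -10],
  ],
  delta_rot=[
    [0, 0, 0],
    [0, 0, 0],
    [0, 0, 0],
    [0, 0, 0],
    [0, 0, 0],
  ],
  grip=[30, 30, 30, 30, 30],
)

```text
time_s: 22.88
tcp_pos: [0.4104, 0.1856, 0.0162]
ee_rot: [[-0.048, -0.999, -0.002], [-0.999, 0.048, -0.001], [0.002, 0.002, -1.0]]
wrist_force: [0.6, -0.4, -1.2]
gripper_width: 0.467
gripper_force: 30.0
```

step_arm(
  linear=[
    [0, 0, -24],
    [0, 0, -50],
    [0, 0, -50],
    [42, -23.4, 0],
    [42, -23.4, 0],
    [42, -23.4, 0],
    [42, -23.4, 0],
    [42, -23.4, 0],
    [0, 0, 30],
    [0, 0, 30],
  ],
  delta_rot=[
    [0, 0, 0],
    [0, 0, 0],
    [0, 0, 0],
    [0, 0, 0],
    [0, 0, 0],
    [0, 0, 0],
    [0, 0, 0],
    [0, 0, 0],
    [0, 0, 0],
    [0, 0, 0],
  ],
  grip=[30, 30, 30, 30, 30, 30, 30, 30, 30, 30],
)

```text
time_s: 24.12
tcp_pos: [0.5179, -0.0302, 0.0803]
ee_rot: [[-0.05, -0.999, 0.001], [-0.999, 0.05, 0.0], [-0.0, -0.001, -1.0]]
wrist_force: [-0.0, -0.1, -0.9]
gripper_width: 0.468
gripper_force: 30.0
```

step_arm(
  linear=[
    [0, 0, 12],
    [0, 0, 6],
    [0, 0, 0],
  ],
  delta_rot=[
    [0, 0, 0],
    [0, 0, 0],
    [0, 0, 0],
  ],
  grip=[30, 30, 30],
)

```text
time_s: 24.5
tcp_pos: [0.5182, -0.029, 0.063]
ee_rot: [[-0.047, -0.999, 0.001], [-0.999, 0.047, 0.0], [-0.0, -0.001, -1.0]]
wrist_force: [0.3, 0.3, -0.8]
gripper_width: 0.467
gripper_force: 30.0
```

step_arm(
  linear=[
    [0, 0, 4],
    [0, 0, 4],
    [0, 0, 0],
  ],
  delta_rot=[
    [0, 0, 0],
    [0, 0, 0],
    [0, 0, 0],
  ],
  grip=[30, 30, 30],
)

```text
time_s: 24.88
tcp_pos: [0.5176, -0.0293, 0.0544]
ee_rot: [[-0.048, -0.999, -0.0], [-0.999, 0.048, -0.0], [0.0, 0.0, -1.0]]
wrist_force: [0.2, 0.2, -0.5]
gripper_width: 0.469
gripper_force: 30.0
```

step_arm(
  linear=[
    [0, 0, 3],
    [0, 0, 3],
    [0, 0, 0],
  ],
  delta_rot=[
    [0, 0, 0],
    [0, 0, 0],
    [0, 0, 0],
  ],
  grip=[30, 30, 30],
)

```text
time_s: 25.25
tcp_pos: [0.5175, -0.0294, 0.0482]
ee_rot: [[-0.048, -0.999, -0.001], [-0.999, 0.048, -0.0], [0.0, 0.001, -1.0]]
wrist_force: [0.2, -0.1, -1.3]
gripper_width: 0.473
gripper_force: 30.0
```

step_arm(
  linear=[
    [0, 0, 2],
    [0, 0, 0],
  ],
  delta_rot=[
    [0, 0, 0],
    [0, 0, 0],
  ],
  grip=[30, 30],
)

```text
time_s: 25.5
tcp_pos: [0.5177, -0.0293, 0.0464]
ee_rot: [[-0.048, -0.999, -0.0], [-0.999, 0.048, -0.0], [0.0, 0.0, -1.0]]
wrist_force: [-0.3, 0.5, -1.3]
gripper_width: 0.468
gripper_force: 30.0
```

step_arm(
  linear=[
    [0, 0, 1],
    [0, 0, 0],
  ],
  delta_rot=[
    [0, 0, 0],
    [0, 0, 0],
  ],
  grip=[30, 30],
)

```text
time_s: 25.75
tcp_pos: [0.5177, -0.0293, 0.0455]
ee_rot: [[-0.048, -0.999, -0.0], [-0.999, 0.048, -0.0], [0.0, 0.0, -1.0]]
wrist_force: [0.6, -0.7, -0.8]
gripper_width: 0.467
gripper_force: 30.0
```

Within a millimetre of the rubber; one more millimetre, release and rise, then look over the crank.

step_arm(
  linear=[
    [0, 0, 1],
    [0, 0, 0],
    [0, 0, 0],
    [0, 0, 0],
    [0, 0, 0],
    [0, 0, -15],
    [0, 0, -30],
    [0, 0, -50],
    [0, 0, -50],
    [0, 0, -50],
  ],
  delta_rot=[
    [0, 0, 0],
    [0, 0, 0],
    [0, 0, 0],
    [0, 0, 0],
    [0, 0, 0],
    [0, 0, 0],
    [0, 0, 0],
    [0, 0, 0],
    [0, 0, 0],
    [0, 0, 0],
  ],
  grip=[30, 56, 56, 56, 56, 56, 56, 56, 56, 56],
)

```text
time_s: 27.0
tcp_pos: [0.5175, -0.0294, 0.2426]
ee_rot: [[-0.048, -0.999, 0.002], [-0.999, 0.048, 0.0], [-0.0, -0.002, -1.0]]
wrist_force: [1.5, 0.8, 0.5]
gripper_width: 0.644
gripper_force: 0.0
```

step_arm(
  linear=[
    [30, 10, -40],
    [30, 10, -30],
    [0, 0, 0],
    [0, 0, 0],
  ],
  delta_rot=[
    [0, 0, 0],
    [0, 0, 0],
    [0, 0, 0],
    [0, 0, 0],
  ],
  grip=[40, 40, 40, 40],
)

```text
time_s: 27.5
tcp_pos: [0.4944, -0.088, 0.3094]
ee_rot: [[-0.048, -0.999, -0.0], [-0.999, 0.048, 0.001], [-0.001, 0.0, -1.0]]
wrist_force: [0.0, 1.1, -1.0]
gripper_width: 0.461
gripper_force: 0.0
```

```bash
python3 - <<'E'
from h import *
c=cap('wrist'); save(c,'w7.png'); print(c['s']['tcp_pos'],c['s']['ee_rot'])
for l,z in(('leg_handle',.05),('leg_pivot',.018),('board_top',.038),('pulley',.038),('vee_block',.038),('drilled_block',.0)):
    for d in landmark_of('wrist',l)[:3]: print(l,round(d['score'],2),np.round(d['point']),at(c,d['point'],z))
for d in silhouettes('wrist','leg_handle')[:1]:
    q=np.argwhere(d['mask']);print(q[:,::-1].min(0),q[:,::-1].max(0)); r=cv2.minAreaRect(q[:,::-1].astype(np.float32)); print(cv2.boxPoints(r).tolist())
hsv=cv2.cvtColor(c['img'],cv2.COLOR_RGB2HSV); m=((hsv[...,0]<8)|(hsv[...,0]>172))&(hsv[...,1]>150)&(hsv[...,2]>80)
n,L,S,Ce=cv2.connectedComponentsWithStats(m.astype(np.uint8))
for i in range(1,n):
    if S[i,4]>80:
        r=cv2.minAreaRect(np.argwhere(L==i)[:,::-1].astype(np.float32)); print(S[i],r,at(c,r[0],.05)); print([at(c,q,.05)[:2] for q in cv2.boxPoints(r)])
E
```

```text
[ 0.4944 -0.088   0.3094] [[-0.0484 -0.9988 -0.0004]
 [-0.9988  0.0484  0.0007]
 [-0.0007  0.0004 -1.    ]]
leg_handle 0.73 [316. 154.] [ 0.4986 -0.1289  0.05  ]
board_top 0.72 [283. 283.] [0.5447 0.0182 0.038 ]
pulley 0.68 [308. 284.] [0.5155 0.0204 0.038 ]
pulley 0.56 [391. 116.] [ 0.4192 -0.1622  0.038 ]
vee_block 0.68 [306. 317.] [0.5206 0.0625 0.038 ]
drilled_block 0.34 [390.  40.] [ 0.4136 -0.2402  0.    ]
[247 134] [323 196]
[[244.40538024902344, 137.56756591796875], [322.9122314453125, 133.36184692382812], [326.07818603515625, 192.46011352539062], [247.57135009765625, 196.66583251953125]]
[310 135  14  47 612] ((316.5, 158.0), (46.0, 13.0), 90.0) [ 0.4979 -0.1247  0.05  ]
[array([ 0.5033, -0.148 ]), array([ 0.4901, -0.1473]), array([ 0.4923, -0.1006]), array([ 0.506 , -0.1012])]
```

View pics/w7.png

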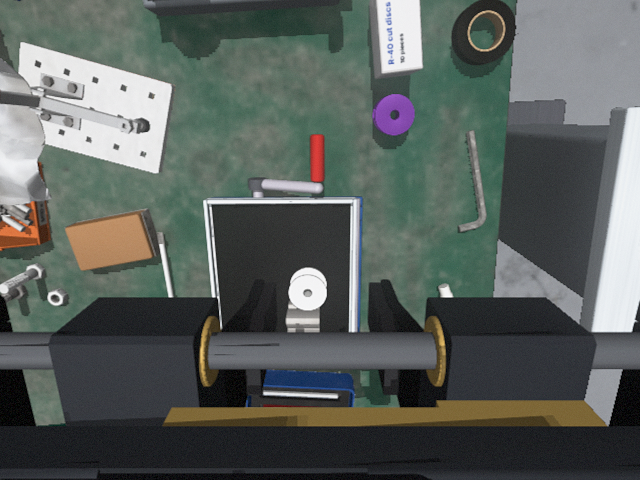

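```bash
python3 - <<'E'
from h import *
s=cap('side'); c=cap('wrist')
for n,cc,l in(('w',c,'pulley'),):
    for d in silhouettes('wrist','pulley')[:3]:
        q=np.argwhere(d['mask'])[:,::-1].astype(np.float32);(uv),r=cv2.minEnclosingCircle(q); print(d['score'],uv,r,at(c,uv,.06))
sp=silhouettes('side','pulley')
for d in sp[:3]: print('side',d['score'],d['point'])
a=cv2.resize(s['img'][170:270,250:380,::-1],(520,400),interpolation=cv2.INTER_CUBIC)
b=cv2.resize(c['img'][180:340,250:360,::-1],(275,400),interpolation=cv2.INTER_CUBIC)
cv2.imwrite('pics/cmp8.png',np.hstack([a,b]))
E
```

```text
0.94 (392.783935546875, 113.3600845336914) 21.8183536529541 [ 0.4217 -0.1652  0.06  ]
side 0.77 [309.5, 218.9]
side 0.64 [296.9, 276.3]
side 0.63 [219.4, 197.2]
```

View pics/cmp8.png

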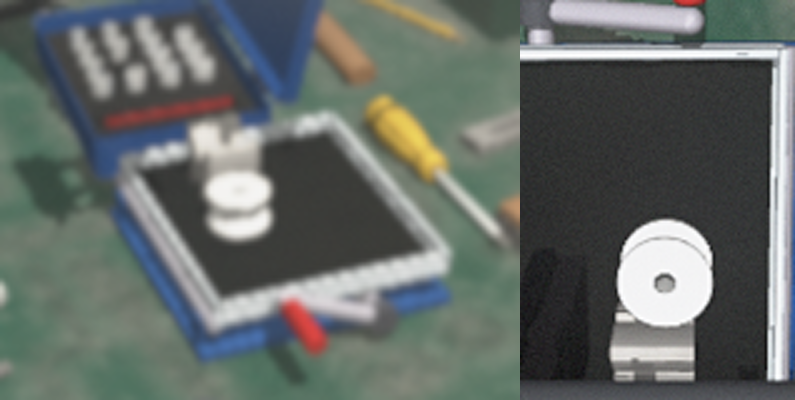

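Pulley and vee block both stand on the rubber; the pulley has been knocked to beside the vee block (about 45 mm left of where I put it) but stands flat. Now the crank handle at (317,158) in the wrist view, x = 0.498, y = -0.125.

step_arm(
  linear=[
    [20.9, -2.8, 0],
    [20.9, -2.8, 30],
    [0, 0, 50],
    [0, 0, 50],
    [0, 0, 50],
    [0, 0, 40],
    [0, 0, 30],
    [0, 0, 20],
    [0, 0, 9],
    [0, 0, 0],
  ],
  delta_rot=[
    [0, 0, 0],
    [0, 0, 0],
    [0, 0, 0],
    [0, 0, 0],
    [0, 0, 0],
    [0, 0, 0],
    [0, 0, 0],
    [0, 0, 0],
    [0, 0, 0],
    [0, 0, 0],
  ],
  grip=[40, 40, 40, 40, 40, 40, 40, 40, 40, 40],
)

```text
time_s: 29.35
tcp_pos: [0.4986, -0.1303, 0.0304]
ee_rot: [[-0.048, -0.999, -0.001], [-0.999, 0.048, -0.0], [0.0, 0.001, -1.0]]
wrist_force: [0.2, -0.0, 0.2]
gripper_width: 0.462
gripper_force: 0.0
```

step_arm(
  linear=[
    [0, 0, 0],
    [0, 0, 0],
    [0, 0, 0],
    [0, 0, 0],
    [0, 0, 0],
  ],
  delta_rot=[
    [0, 0, 0],
    [0, 0, 0],
    [0, 0, 0],
    [0, 0, 0],
    [0, 0, 0],
  ],
  grip=[5, 5, 5, 5, 5],
)

```text
time_s: 29.98
tcp_pos: [0.4977, -0.1303, 0.0309]
ee_rot: [[-0.048, -0.999, -0.002], [-0.999, 0.048, -0.0], [0.0, 0.002, -1.0]]
wrist_force: [-3.8, 1.5, 5.7]
gripper_width: 0.157
gripper_force: 30.0
```

step_arm(
  linear=[
    [0, -3.0, -5.8],
    [0, -3.5, -5.5],
    [0, -4.0, -5.2],
    [0, -4.4, -4.8],
    [0, -4.8, -4.4],
    [0, -5.2, -4.0],
    [0, -5.5, -3.5],
    [0, -5.8, -3.0],
    [0, -6.0, -2.5],
    [0, -6.2, -2.0],
  ],
  delta_rot=[
    [0, 0, 0],
    [0, 0, 0],
    [0, 0, 0],
    [0, 0, 0],
    [0, 0, 0],
    [0, 0, 0],
    [0, 0, 0],
    [0, 0, 0],
    [0, 0, 0],
    [0, 0, 0],
  ],
  grip=[5, 5, 5, 5, 5, 5, 5, 5, 5, 5],
)

```text
time_s: 31.22
tcp_pos: [0.5403, -0.1327, 0.0723]
ee_rot: [[-0.048, -0.999, -0.015], [-0.999, 0.048, -0.0], [0.001, 0.015, -1.0]]
wrist_force: [-15.0, 3.3, 15.0]
gripper_width: 0.161
gripper_force: 30.0
```

step_arm(
  linear=[
    [0, -6.4, -2.2],
    [0, -6.5, -1.4],
    [0, -6.5, -0.3],
    [0, -6.5, 0.3],
    [0, -6.5, 0.9],
  ],
  delta_rot=[
    [0, 0, 0],
    [0, 0, 0],
    [0, 0, 0],
    [0, 0, 0],
    [0, 0, 0],
  ],
  grip=[5, 5, 5, 5, 5],
)

```text
time_s: 31.85
tcp_pos: [0.5793, -0.1348, 0.0754]
ee_rot: [[-0.047, -0.999, -0.0], [-0.999, 0.047, -0.001], [0.001, 0.0, -1.0]]
wrist_force: [-4.9, -1.0, 5.2]
gripper_width: 0.16
gripper_force: 30.0
```

step_arm(
  linear=[
    [0, -6.4, 1.4],
    [0, -6.2, 2.0],
    [0, -6.0, 2.5],
    [0, -5.8, 3.0],
    [0, -5.5, 3.5],
    [0, 0, 0],
  ],
  delta_rot=[
    [0, 0, 0],
    [0, 0, 0],
    [0, 0, 0],
    [0, 0, 0],
    [0, 0, 0],
    [0, 0, 0],
  ],
  grip=[5, 5, 5, 5, 5, 5],
)

```text
time_s: 32.6
tcp_pos: [0.6089, -0.136, 0.0617]
ee_rot: [[-0.048, -0.999, -0.002], [-0.999, 0.048, -0.001], [0.001, 0.002, -1.0]]
wrist_force: [-4.7, -3.8, 5.2]
gripper_width: 0.161
gripper_force: 30.0
```

step_arm(
  linear=[
    [0, -2, 1.4],
    [0, 0, 0],
  ],
  delta_rot=[
    [0, 0, 0],
    [0, 0, 0],
  ],
  grip=[5, 5],
)

```text
time_s: 32.85
tcp_pos: [0.609, -0.1361, 0.0615]
ee_rot: [[-0.048, -0.999, -0.005], [-0.999, 0.048, -0.001], [0.001, 0.005, -1.0]]
wrist_force: [-11.6, -1.3, 13.3]
gripper_width: 0.16
gripper_force: 30.0
```

step_arm(
  linear=[
    [0, 2, -1.4],
    [0, 0, 0],
    [0, 0, 0],
    [0, 0, 0],
    [0, 0, 0],
    [0, 0, -20],
    [0, 0, -40],
    [0, 0, -50],
    [0, 0, -50],
    [0, 0, -50],
  ],
  delta_rot=[
    [0, 0, 0],
    [0, 0, 0],
    [0, 0, 0],
    [0, 0, 0],
    [0, 0, 0],
    [0, 0, 0],
    [0, 0, 0],
    [0, 0, 0],
    [0, 0, 0],
    [0, 0, 0],
  ],
  grip=[5, 36, 36, 36, 36, 36, 36, 36, 36, 87],
)

```text
time_s: 34.1
tcp_pos: [0.6091, -0.1354, 0.2733]
ee_rot: [[-0.048, -0.999, 0.001], [-0.999, 0.048, 0.0], [-0.0, -0.001, -1.0]]
wrist_force: [0.9, 1.4, 0.0]
gripper_width: 0.464
gripper_force: 0.0
```

step_arm(
  linear=[
    [38.5, 2.5, 0],
    [38.5, 2.5, 0],
    [38.5, 2.5, 0],
    [38.5, 2.5, 0],
    [0, 0, 0],
    [0, 0, 0],
  ],
  delta_rot=[
    [0, 0, 0],
    [0, 0, 0],
    [0, 0, 0],
    [0, 0, 0],
    [0, 0, 0],
    [0, 0, 0],
  ],
  grip=[87, 87, 87, 87, 87, 87],
)

```text
time_s: 34.85
tcp_pos: [0.5918, -0.2887, 0.2713]
ee_rot: [[-0.048, -0.999, 0.0], [-0.999, 0.048, 0.0], [-0.0, 0.0, -1.0]]
wrist_force: [0.2, 0.6, -0.6]
gripper_width: 0.989
gripper_force: 0.0
```

```bash
python3 - <<'E'
from h import *
c=cap('wrist'); s=cap('side'); print(c['s']['tcp_pos'],np.round(c['s']['joints'],1))
for l,z in(('collar_mid',.084),('isolator_grip',.106),('light_box',0.0)):
    for d in landmark_of('wrist',l)[:2]: print(l,round(d['score'],2),np.round(d['point']),at(c,d['point'],z))
for d in silhouettes('wrist','collar_mid')[:1]:
    q=np.argwhere(d['mask'])[:,::-1].astype(np.float32); uv,r=cv2.minEnclosingCircle(q); print('collar',d['score'],uv,r,at(c,uv,.08))
hsv=cv2.cvtColor(c['img'],cv2.COLOR_RGB2HSV); m=((hsv[...,0]<8)|(hsv[...,0]>172))&(hsv[...,1]>150)&(hsv[...,2]>80)
n,L,S,Ce=cv2.connectedComponentsWithStats(m.astype(np.uint8))
for i in range(1,n):
    if S[i,4]>8: print(S[i],Ce[i],at(c,Ce[i],.106),at(c,Ce[i],.06))
a=cv2.resize(s['img'][160:280,240:400,::-1],(400,300),interpolation=cv2.INTER_CUBIC)
b=cv2.resize(c['img'][60:360,170:470,::-1],(400,400),interpolation=cv2.INTER_CUBIC)
o=np.zeros((400,800,3),np.uint8);o[:300,:400]=a;o[:,400:]=b
cv2.imwrite('pics/cmp9.png',o)
E
```

```text
[ 0.5918 -0.2887  0.2713] [-12.   23.9  10.3  -0.  -76.4   9.2]
isolator_grip 0.76 [474. 173.] [ 0.4666 -0.3166  0.106 ]
light_box 0.93 [348. 159.] [ 0.5622 -0.3218  0.    ]
light_box 0.31 [311. 359.] [ 0.6156 -0.0797  0.    ]
collar 0.6 (290.07080078125, 174.76548767089844) 33.782562255859375 [ 0.618  -0.3186  0.08  ]
[462 148  21  43 807] [471.8872 169.1425] [ 0.4688 -0.3196  0.106 ] [ 0.4522 -0.3131  0.06  ]
[322 167  10   7  46] [326.     170.2391] [ 0.5865 -0.3244  0.106 ] [ 0.5864 -0.3185  0.06  ]
[125 309   6   9  27] [127.0741 312.4815] [ 0.7708 -0.2059  0.106 ] [ 0.7965 -0.1834  0.06  ]
[306 370  14  16 201] [312.6915 376.8358] [ 0.6079 -0.1307  0.106 ] [ 0.6107 -0.0977  0.06  ]
```

View pics/cmp9.png

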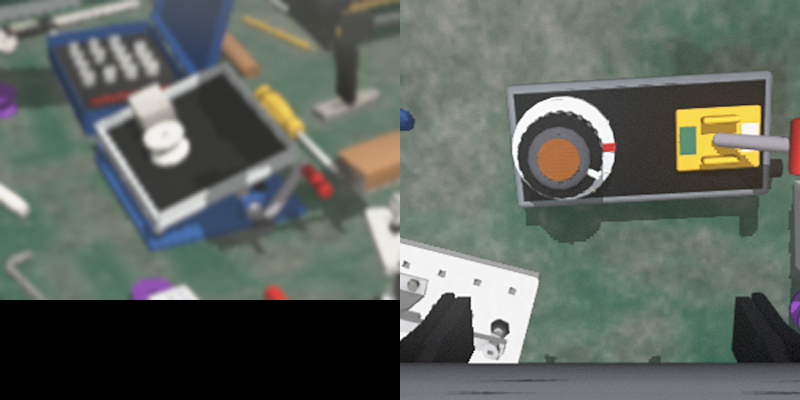

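Left crop: the board stands tilted with both parts on it, with the red handle over at (318,182). Right crop: white flange centred near (564,149), red mark at (608,148), pointer at (594,174), red isolator bar at the right edge.

```bash
python3 - <<'E'
from h import *
c=cap('wrist')
f=lambda u,v,z: at(c,(170+(u-400)*.75,60+v*.75),z)
print('flange',f(564,148.5,.06),'cap',f(559,159,.102),'mark',f(608,148,.06))
img=c['img'].astype(int); A=np.array([.617,-.3175])
# white pointer candidates on the collar top
for z in(.07,.08,.094):
    p=f(594,174,z)[:2]-A; print(z,p,np.hypot(*p),180-np.degrees(np.arctan2(p[1],p[0])))
E
```

```text
flange [ 0.6172 -0.3183  0.06  ] cap [ 0.6174 -0.3173  0.102 ] mark [ 0.5867 -0.3173  0.06  ]
0.07 [-0.0199  0.0162] 0.02564313194939722 39.06955290971325
0.08 [-0.0202  0.0144] 0.024773521189608756 35.530702309228246
0.094 [-0.0205  0.0119] 0.023728222199953696 30.17207833013194
```

The pointer stands about 30° clockwise of the mark, so the collar is at 0.5 and needs +0.5 rad. Gripping it.

step_arm(
  linear=[
    [27.9, -26.9, 0],
    [0, 0, 45],
    [0, 0, 50],
    [0, 0, 45],
    [0, 0, 30],
    [0, 0, 20],
    [0, 0, 13],
    [0, 0, 0],
    [0, 0, 0],
    [0, 0, 0],
  ],
  delta_rot=[
    [0, 0, 0],
    [0, 0, 0],
    [0, 0, 0],
    [0, 0, 0],
    [0, 0, 0],
    [0, 0, 0],
    [0, 0, 0],
    [0, 0, 0],
    [0, 0, 0],
    [0, 0, 0],
  ],
  grip=[87, 87, 87, 87, 87, 87, 87, 87, 45, 45],
)

```text
time_s: 36.45
tcp_pos: [0.6179, -0.3183, 0.0699]
ee_rot: [[-0.048, -0.999, 0.002], [-0.999, 0.048, -0.001], [0.001, -0.002, -1.0]]
wrist_force: [0.6, 0.7, -0.3]
gripper_width: 0.852
gripper_force: 0.0
```

step_arm(
  linear=[
    [0, 0, 0],
    [0, 0, 0],
    [0, 0, 0],
    [0, 0, 0],
  ],
  delta_rot=[
    [0, 0, 0],
    [0, 0, 0],
    [0, 0, 0],
    [0, 0, 0],
  ],
  grip=[45, 45, 45, 45],
)

```text
time_s: 36.95
tcp_pos: [0.6179, -0.3182, 0.0689]
ee_rot: [[-0.048, -0.999, 0.001], [-0.999, 0.048, -0.001], [0.0, -0.001, -1.0]]
wrist_force: [2.1, 0.4, 1.0]
gripper_width: 0.615
gripper_force: 30.0
```

step_arm(
  linear=[
    [0, 0, 0],
    [0, 0, 0],
    [0, 0, 0],
    [0, 0, 0],
    [0, 0, 0],
    [0, 0, 0],
    [0, 0, 0],
  ],
  delta_rot=[
    [0, 0, -0.09],
    [0, 0, -0.09],
    [0, 0, -0.09],
    [0, 0, -0.09],
    [0, 0, -0.09],
    [0, 0, -0.07],
    [0, 0, 0],
  ],
  grip=[45, 45, 45, 45, 45, 45, 45],
)

```text
time_s: 37.83
tcp_pos: [0.6173, -0.3183, 0.069]
ee_rot: [[0.454, -0.891, 0.0], [-0.891, -0.454, -0.0], [0.001, -0.0, -1.0]]
wrist_force: [0.9, -0.1, 1.6]
gripper_width: 0.614
gripper_force: 30.0
```

step_arm(
  linear=[
    [0, 0, 0],
    [0, 0, 0],
    [0, 0, 0],
    [0, 0, 0],
    [0, 0, -20],
    [0, 0, -40],
    [0, 0, -50],
    [0, 0, -50],
    [0, 0, -40],
    [0, 0, 0],
  ],
  delta_rot=[
    [0, 0, 0],
    [0, 0, 0],
    [0, 0, 0],
    [0, 0, 0],
    [0, 0, 0],
    [0, 0, 0],
    [0, 0, 0],
    [0, 0, 0.17],
    [0, 0, 0.17],
    [0, 0, 0.18],
  ],
  grip=[87, 87, 87, 87, 87, 87, 87, 87, 87, 87],
)

```text
time_s: 39.08
tcp_pos: [0.6188, -0.3189, 0.2739]
ee_rot: [[-0.054, -0.999, 0.009], [-0.999, 0.054, -0.003], [0.003, -0.009, -1.0]]
wrist_force: [0.4, -0.3, -0.3]
gripper_width: 1.0
gripper_force: 0.0
```

step_arm(
  linear=[
    [-27.9, 26.9, 0],
    [0, 0, 0],
    [0, 0, 0],
  ],
  delta_rot=[
    [0, 0, 0],
    [0, 0, 0],
    [0, 0, 0],
  ],
  grip=[0, 0, 0],
)

```text
time_s: 39.45
tcp_pos: [0.592, -0.2891, 0.269]
ee_rot: [[-0.048, -0.999, 0.001], [-0.999, 0.048, -0.0], [0.0, -0.001, -1.0]]
wrist_force: [-0.6, 0.3, -0.6]
gripper_width: 0.741
gripper_force: 0.0
```

```bash
python3 - <<'E'
from h import *
c=cap('wrist'); print(c['s']['tcp_pos'],c['s']['ee_rot'])
for d in landmark_of('wrist','isolator_grip')[:2]: print(round(d['score'],2),np.round(d['point']),at(c,d['point'],.106))
b=cv2.resize(c['img'][60:360,170:570,::-1],(800,600),interpolation=cv2.INTER_CUBIC)
cv2.imwrite('pics/w10.png',b)
E
```

```text
[ 0.592  -0.2891  0.269 ] [[-0.0477 -0.9989  0.0009]
 [-0.9989  0.0477 -0.0004]
 [ 0.0004 -0.0009 -1.    ]]
0.95 [477. 170.] [ 0.4662 -0.3193  0.106 ]
```

View pics/w10.png

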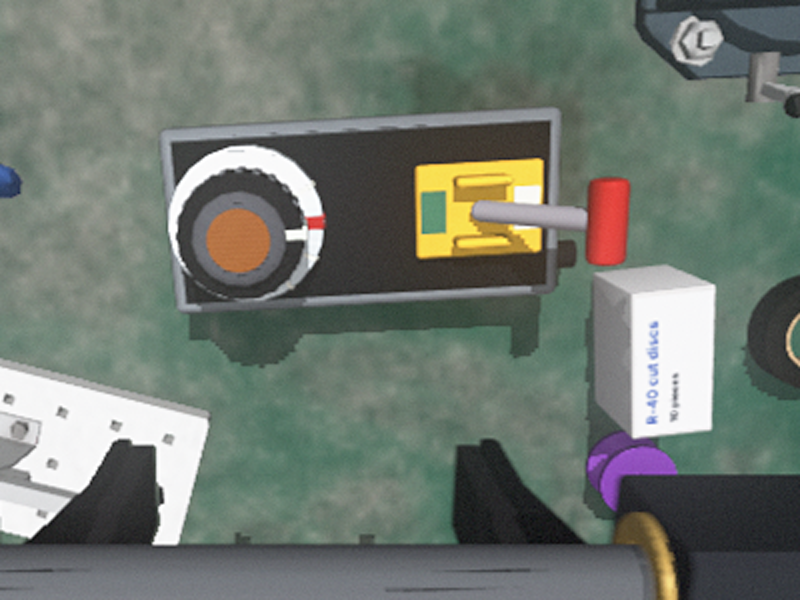

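The white pointer at (296,235) lies in line with the red mark at (317,223): the collar is at 1.0. The bar of the isolator is at (607,222); the carton stands clear. Now the isolator.

step_arm(
  linear=[
    [9.4, 40.6, 0],
    [9.4, 40.6, 0],
    [9.4, 40.6, 0],
    [9.4, 40.6, 0],
    [0, 0, 50],
    [0, 0, 50],
    [0, 0, 40],
    [0, 0, 30],
    [0, 0, 12],
    [0, 0, 0],
  ],
  delta_rot=[
    [0, 0, 0],
    [0, 0, 0],
    [0, 0, 0],
    [0, 0, 0],
    [0, 0, 0],
    [0, 0, 0],
    [0, 0, 0],
    [0, 0, 0],
    [0, 0, 0],
    [0, 0, 0],
  ],
  grip=[0, 0, 0, 0, 0, 0, 0, 0, 0, 0],
)

```text
time_s: 40.8
tcp_pos: [0.4279, -0.319, 0.0862]
ee_rot: [[-0.048, -0.999, -0.001], [-0.999, 0.048, 0.0], [-0.0, 0.001, -1.0]]
wrist_force: [0.1, 0.1, -0.7]
gripper_width: 0.008
gripper_force: 0.0
```

step_arm(
  linear=[
    [0, -9.4, 0],
    [0, -9.4, 0],
    [0, -9.4, 0],
    [0, -9.4, 0],
    [0, -9.4, 0],
    [0, -9.4, 0],
  ],
  delta_rot=[
    [0, 0, 0],
    [0, 0, 0],
    [0, 0, 0],
    [0, 0, 0],
    [0, 0, 0],
    [0, 0, 0],
  ],
  grip=[0, 0, 0, 0, 0, 0],
)

```text
time_s: 41.55
tcp_pos: [0.4848, -0.3215, 0.087]
ee_rot: [[-0.048, -0.999, 0.001], [-0.999, 0.048, -0.0], [0.0, -0.001, -1.0]]
wrist_force: [-1.1, 0.8, 2.2]
gripper_width: 0.003
gripper_force: 1.0
```

step_arm(
  linear=[
    [0, -9.4, 0],
    [0, -9.4, 0],
    [0, 0, 0],
    [0, 15, 0],
    [0, 25, -10],
    [0, 25, -40],
    [0, 0, -60],
    [0, 0, -60],
  ],
  delta_rot=[
    [0, 0, 0],
    [0, 0, 0],
    [0, 0, 0],
    [0, 0, 0],
    [0, 0, 0],
    [0, 0, 0],
    [0, 0, 0],
    [0, 0, 0],
  ],
  grip=[0, 0, 0, 0, 0, 0, 0, 0],
)

```text
time_s: 42.55
tcp_pos: [0.436, -0.319, 0.2583]
ee_rot: [[-0.049, -0.999, -0.0], [-0.999, 0.049, 0.0], [-0.0, 0.0, -1.0]]
wrist_force: [0.5, 0.5, -0.6]
gripper_width: 0.005
gripper_force: 0.0
```

step_arm(
  linear=[
    [-30, -42, 0],
    [-30, -42, 0],
    [-30, -30, -10],
    [0, 0, 0],
    [0, 0, 0],
  ],
  delta_rot=[
    [0, 0, 0],
    [0, 0, 0],
    [0, 0, 0],
    [0, 0, 0],
    [0, 0, 0],
  ],
  grip=[0, 0, 0, 0, 0],
)

```text
time_s: 43.18
tcp_pos: [0.5549, -0.2348, 0.2662]
ee_rot: [[-0.048, -0.999, -0.001], [-0.999, 0.048, 0.0], [-0.0, 0.001, -1.0]]
wrist_force: [-0.1, -0.0, 0.5]
gripper_width: 0.007
gripper_force: 0.0
```

```bash
python3 - <<'E'
from h import *
c=cap('wrist'); s=cap('side');t=cap('top'); print(c['s']['tcp_pos'])
a=cv2.resize(s['img'][160:360,180:440,::-1],(390,300),interpolation=cv2.INTER_CUBIC)
b=cv2.resize(c['img'][0:360,100:580,::-1],(400,300),interpolation=cv2.INTER_AREA)
d=cv2.resize(t['img'][150:350,130:530,::-1],(600,300),interpolation=cv2.INTER_CUBIC)
o=np.zeros((600,800,3),np.uint8);o[:300,:390]=a;o[:300,400:]=b;o[300:,:600]=d
cv2.imwrite('pics/fin.png',o)
E
```

```text
[ 0.5549 -0.2348  0.2662]
```

View pics/fin.png

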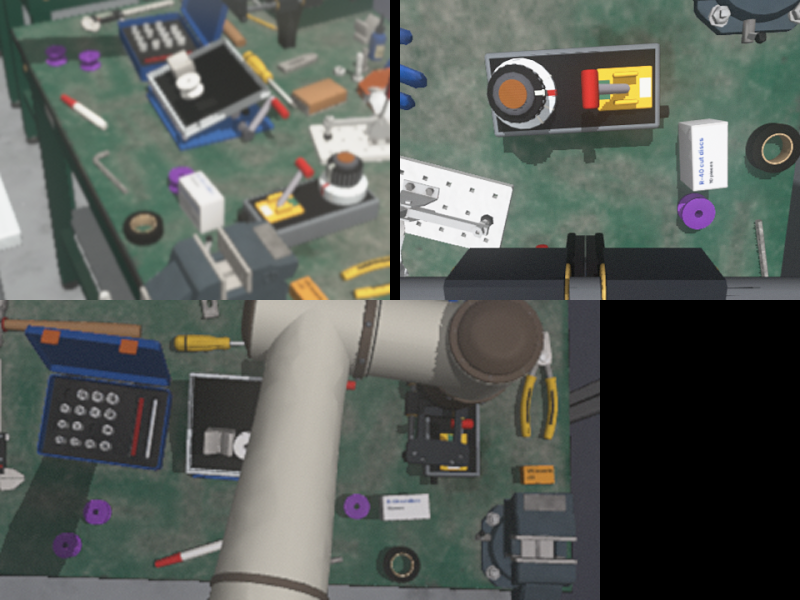

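The final views show the isolator bar over towards the collar, the pointer at the red mark and the board tilted with both parts standing on it. The carton is upright on the bench, and the orange carton and screwdriver look untouched.

```bash
python3 -c "
from station import finish_job; print(finish_job())"
```

```text
the job is handed in; nothing more can be done
None
```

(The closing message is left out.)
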